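# Nudge a culture dish into the dish reader and start it

### The job

Load and start the dish reader: with the fingertips, gently push the round culture dish across the reader's deck until it drops over the edge and lies flat in the round recess, then press the green button all the way down and let it go. Only push the dish, never pinch or lift it, and do not disturb the brown bottle, the blue marker or the timer.

Things in the scene. Friction and masses are not known exactly. Their poses are not given: they have to be found in the camera images.
- reader: Dish reader, a fixed low white box with a flat grey deck on top, 160 (x) x 260 (y) mm (white skirt 164 x 264), deck 30 mm above the table. Origin: centre of its underside on the table; x and y along its sides, z up. The recess lies at y = -60 mm, the button at x = +52, y = -105 mm in this frame; the rest of the deck is bare and level.
- recess (a point): Centre of the floor of the round recess in the reader's deck: 68 mm diameter, 9 mm deep (floor 21 mm above the table), edge bevelled 1.5 mm, black floor. z is up.
- dish: Closed round culture dish, orange sides and a pale whitish lid, 60 mm diameter, 15 mm high, about 40 g, loose, lying flat on the deck 80 to 130 mm from the middle of the recess. Origin: centre of its underside; z up. On the deck the origin is 30 mm above the table, in the recess 21 mm; there its top stands 6 mm above the deck. It tips in once its centre is within about 16 mm of the recess centre and falls flat within about 4 mm of it.
- start_top (a point): Centre of the top face of the green start button (28 mm diameter, on a low white housing at a corner of the deck); moves with the button. Press straight down: 6 mm travel against a spring, 5 N at full depth.
- start (a joint): Travel of the green button: 0 released, 0.006 m fully down; springs back.
- iodine_bottle: Brown bottle with white cap, 42 mm diameter, 88 mm high, beside the reader; origin at the centre of its underside. Leave alone.
- marker_blue: Blue and white felt marker lying on the table, 138 mm long along its y, 12 mm high; origin under its middle. Leave alone.
- timer: Flat white digital timer, 60 x 64 x 18 mm, on the table; origin at the centre of its underside. Leave alone.
Mind the look-alikes: they are no part of the job. What is shaped like the dish but turquoise is not meant.

How it is judged:
By the outcome, as a careful person would: the job done as asked, in the order asked, and still so for the second after the job is handed in, with the robot touching nothing.
It also fails if it takes over 45 s, if anything falls off the work surface, if the arm or the gripper's body presses on something with over 40 N, if the wrist force passes 120 N, or if a joint passes its speed limit or range.

### The arm

A 6-joint arm with a two-finger parallel gripper is mounted at the origin on a cart in front of the work surface, level with it; the furniture and walls round the work are solid. World frame = base frame: x ahead of the robot, y to its left, z up, the work surface at z = 0. Lengths are in m, angles in degrees, forces in N, time in s.
With the tool pointing down it reaches from about 0.275 to 1 m from the base axis. Payload 8.4 kg.
Tool frame: the origin (TCP) lies at the very end of the fingers, on their centre line; the grasp point (between the pads) lies 19 mm behind it (r.pinch_z is the distance from the TCP to the grasp point, in m); z points along the fingers, y is the line along which they close (so a half turn about z gives the same grasp; the last joint's range is limited). The gripper opens to 85 mm and grips with 20 to 120 N. Pads are 22 mm wide; open, the fingers measure 114 mm over their backs; the gripper's body (76 mm by 85 mm) begins 54 mm behind the grasp point. The pads swing forward as they close: fully open they stand 13 mm farther back than shut.
Start: joints at [67.815, 20.225, 93.587, -0, 66.188, -0.138], TCP at [0.235, 0.579, 0.231] pointing down, gripper open.
Joint ranges: [-150.9, 150.9], [-52.94, 120.26], [3.33, 152.33], [-74.26, 254.26], [0, 154.13], [-172.89, 172.89]. Speed limits (degrees/s): [127.2, 127.2, 159.86, 180, 180, 180].

### API

Orientations are given as [roll, pitch, yaw] about the fixed x, y, z axes, in that order (R = Rz(yaw) Ry(pitch) Rx(roll)).
In Python, from bench import r gives the robot as it stands. The module is installed in compiled form; this text tells all that it offers.
- The arm moves only by the tool jog_arm, never from a script. Its argument "rows" is a list of rows, each a list of 3 entries, a list of its own where there are three numbers: the opening, from -1 (shut) to 1 (fully open), so that 0 is half open, then the shift along the tool's x, y, z in mm, then the turn about the tool's z in degrees. In form: [[hand, [x, y, z], yaw], ...]. A call has 1 to 5 rows; each row is the pose to reach, as a shift and turn from the pose commanded when the call began, along the tool's axes at that moment; what a row does not reach only later rows make up. A row lasts 1/12 s, in which the tool goes at most 41.7 mm and 7.16 degrees, less where a joint would pass 70% of its speed; a pose out of reach is approached as far as the arm can. A call with a gripper value outside its range is refused whole. The fingers move at their own pace and stop on an object; the grip force is fixed at half the most. Time passes only in rows, so rows that repeat a pose let the fingers close. It gives the time, the measured TCP pose, the force and the opening at its end, in the units of the state.
- r.sense(): the state, without advancing time (a new reading comes with each control period).
- r.read_camera(name): name is "scene" or "top"; returns the picture (420x560x3 uint8, red, green, blue); there is no depth.
- r.camera_params(name): a dict with "K" (3x3 intrinsics, pixels), "position" and "attitude" of the camera in the world. Camera axes: x right, y up, looking along -z (the intrinsics and any distortion apply to the point x, -y, -z); pixel columns grow to the right and rows downward; lengths in m; the calibration is good to about 2 mm. A picture is of the moment at which its call begins. camera_params takes no time and is no camera call.
- r.sign_off(): hands the job in, once; it reports no verdict.
The state is a dict: "time_s": time; "joints": joint angles; "qd": joint speeds; "joint_torque": joint torques, N m; "eef_pos": TCP position; "eef_rot": TCP orientation; "ft_force": force on the tool from outside, world axes, zero at the start; "ft_torque": the same for the moment, N m; "grip_width": finger opening in m.
Only numpy, scipy, OpenCV 4.12 (cv2) and the standard library are available. Lean on these libraries where they do the work, as an engineer would, in place of code of your own. Each camera call takes 0.05 s, during which the arm holds its last target. There are 200 camera calls.

## Working session

There is one attempt and no reset: what is moved stays moved. The work goes in short steps, Python scripts to look and compute and a tool call to move; the robot and the scene stay as the last step left them, time stands still between calls to the robot, and variables do not carry over. Pictures are saved under pics/ and viewed, on a budget of 10 in all, crops included, one or two more only if the job needs it, and the job is handed in when it is done.

Besides the shell and the picture viewer there is one more tool, called after "Request:" by a JSON object that holds its "op" and its "data", one argument or row to a line. jog_arm: Moves the arm, as the interface text tells. Its arguments: {"type":"object","properties":{"rows":{"type":"array"}},"required":["rows"]}

```bash
mkdir -p pics
cat > h.py <<'E'
from bench import r
import numpy as np, cv2
def save(cam,name):
    im=r.read_camera(cam); cv2.imwrite(f'pics/{name}.png',im[:,:,::-1]); return im
E
python3 - <<'E'
from h import *
for c in ("scene","top"):
    save(c,c+"0"); print(c,r.camera_params(c))
print(r.sense())
E
```

```text
scene {'K': array([[380.6613668 ,   0.        , 275.67409186],
       [  0.        , 380.6613668 , 208.31769576],
       [  0.        ,   0.        ,   1.        ]]), 'position': array([ 0.06452627, -0.59013491,  0.47556296]), 'attitude': array([ 63.14612398,   0.83280405, -38.65494444])}
top {'K': array([[446.78609066,   0.        , 280.95993627],
       [  0.        , 446.78609066, 215.28022903],
       [  0.        ,   0.        ,   1.        ]]), 'position': array([0.40727932, 0.00618108, 0.92627796]), 'attitude': array([ 1.00387133e+01,  7.18024578e-02, -9.10688546e+01])}
{'time_s': 0.1, 'joints': array([ 6.78132686e+01,  2.02586969e+01,  9.36237838e+01,  7.40933259e-04,
        6.61894315e+01, -1.37943670e-01]), 'qd': array([-0.02372965, -0.19555748, -0.05804166,  0.01973123,  0.12126123,
        0.02977155]), 'joint_torque': array([ 1.61135518e-03, -6.06353974e+01, -3.42821646e+01, -2.68783941e-05,
        3.92328817e-03, -2.20395469e-05]), 'eef_pos': array([0.23446231, 0.57889581, 0.23064252]), 'eef_rot': array([-1.79928090e+02, -8.50624602e-04,  1.57950912e+02]), 'ft_force': array([ 0.05264111,  0.27746856, -0.41686999]), 'ft_torque': array([-0.0017778 , -0.01758825, -0.0120097 ]), 'grip_width': 0.08557324458487484}
```

View pics/top0.png

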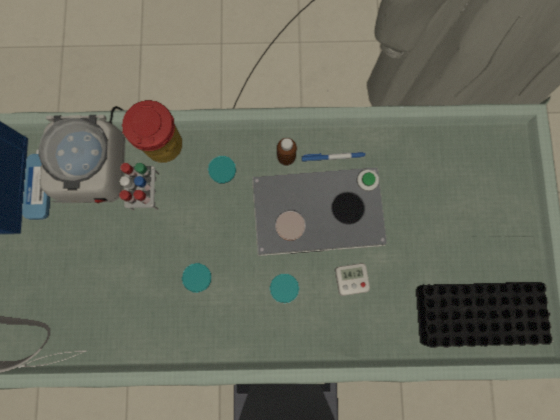

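View pics/scene0.png

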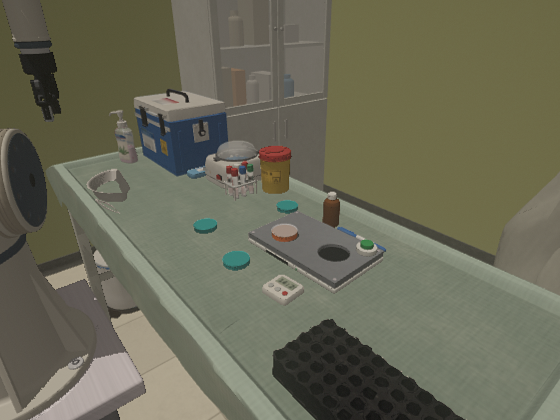

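The top view shows the dish at (290,225), the recess at (348,208), the button at (368,180), the bottle at (287,150), the marker at about (333,157) and the timer at (352,280). In the scene view the orange-sided dish lies on the deck, and the arm is up at the left. Next I'll refine these positions by segmentation.

```bash
cat >> h.py <<'E'
from scipy.spatial.transform import Rotation as R
def ray(cam,u,v,z):
    p=r.camera_params(cam);K=p['K'];M=R.from_euler('xyz',p['attitude'],degrees=True).as_matrix()
    d=M@np.array([(u-K[0,2])/K[0,0],-(v-K[1,2])/K[1,1],-1.]);o=p['position']
    return o+d*(z-o[2])/d[2]
def proj(cam,P):
    p=r.camera_params(cam);K=p['K'];M=R.from_euler('xyz',p['attitude'],degrees=True).as_matrix()
    q=M.T@(np.array(P)-p['position']);return K[0,0]*q[0]/-q[2]+K[0,2],K[1,1]*q[1]/q[2]+K[1,2]
def blob(mask,u,v,rad):
    m=np.zeros(mask.shape,np.uint8);cv2.circle(m,(u,v),rad,1,-1);m&=mask.astype(np.uint8)
    n,l,s,c=cv2.connectedComponentsWithStats(m);i=1+np.argmax(s[1:,4]);return c[i],s[i]
E
python3 - <<'E'
from h import *
im=cv2.imread('pics/top0.png')[:,:,::-1].astype(int);R_,G,B=im[...,0],im[...,1],im[...,2]
for n,m,u,v,rad,z in [('dish',(R_-B>8)&(R_>110),290,225,22,.045),('recess',im.sum(2)<90,348,208,25,.03),('green',(G-R_>50),368,180,12,.045),
  ('bottle cap',im.min(2)>120,287,147,12,.088),('timer',im.min(2)>140,352,280,25,.018)]:
    c,s=blob(m,u,v,rad);print(n,c,s,ray('top',*c,z), im[v,u])
# deck corners
hsv=cv2.inRange(im.astype(np.uint8),(70,70,75),(125,125,130))
for p in [(254,176),(377,167),(385,245),(260,254)]: print('corner',ray('top',*p,.03))
for p in [(302,158),(365,155)]: print('marker',ray('top',*p,.008))
s=cv2.imread('pics/scene0.png')[:,:,::-1].astype(int)
c,st=blob((s[...,1]-s[...,0]>50),367,244,12);print('scene green',c,ray('scene',*c,.045),ray('scene',*c,.04))
a=cv2.imread('pics/top0.png')[130:310,230:410];cv2.imwrite('pics/crop0.png',cv2.resize(a,None,fx=3.3,fy=3.3,interpolation=cv2.INTER_CUBIC))
E
```

```text
dish [289.99286733 225.18544936] [275 211  31  29 701] [ 0.54287245 -0.0132704   0.045     ] [141 127 115]
recess [347.54899135 207.51585014] [333 193  30  30 694] [ 0.5794748  -0.13198311  0.03      ] [23 19 23]
green [368.45 178.65] [363 173  12  12 100] [ 0.63550599 -0.17479547  0.045     ] [ 55 113  67]
bottle cap [286.44155844 143.15584416] [282 139  10  10  77] [ 0.6991071  -0.00896662  0.088     ] [154 151 140]
timer [350.1097561 285.8699187] [338 270  30  24 246] [ 0.42151801 -0.13182101  0.018     ] [160 153 139]
corner [0.6495331 0.0585912 0.03     ]
corner [ 0.66396111 -0.1969369   0.03      ]
corner [ 0.50123827 -0.20391234  0.03      ]
corner [0.48784044 0.04786666 0.03      ]
marker [ 0.6931891 -0.0429431  0.008    ]
marker [ 0.69728638 -0.17777101  0.008     ]
scene green [366.55555556 242.46031746] [ 0.63765644 -0.17113103  0.045     ] [ 0.64431203 -0.16626527  0.04      ]
```

View pics/crop0.png

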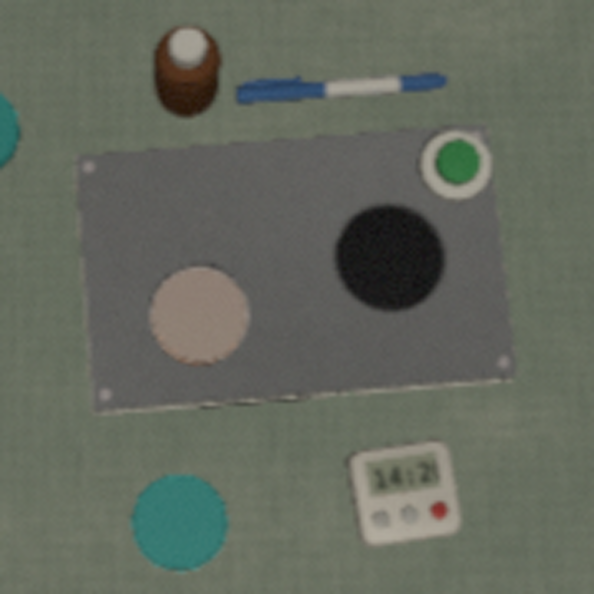

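The dish-to-recess distance measures 124 mm, and the button position matches the reader frame to about 2 mm. I'll push with the fingers half open, tool y across the push direction, so two contacts cradle the dish.

```bash
cat >> h.py <<'E'
def go(x,y,z,yaw=None):
    s=r.sense();M=R.from_euler('xyz',s['eef_rot'],degrees=True).as_matrix()
    d=M.T@((np.array([x,y,z])-s['eef_pos'])*1000)
    t=0 if yaw is None else (s['eef_rot'][2]-yaw+180)%360-180
    print('shift mm',d.round(1),'turn',round(t,1),'pos',s['eef_pos'].round(4),'rot',s['eef_rot'].round(2),'F',s['ft_force'].round(1),'t',s['time_s'],'w',round(s['grip_width'],4))
E
python3 - <<'E'
from h import *
d=np.array([.0366,-.1187]);d/=np.linalg.norm(d);p=np.array([.5429,-.0133])-d*.058;print(d,np.degrees(np.arctan2(d[1],d[0])),p)
go(p[0],p[1],.12,107.1)
E
```

```text
[ 0.29465151 -0.95560477] -72.86335817340269 [0.52581021 0.04212508]
shift mm [-471.5 -388.   111.1] turn 50.9 pos [0.2345 0.5789 0.2306] rot [-179.93   -0.    157.95] F [ 0.1  0.3 -0.4] t 0.1 w 0.0856
```

Request:
{"op": "jog_arm", "data": {
  "rows": [
    [-0.2,[-31,-26,0],0],
    [-0.2,[-62,-52,0],0],
    [-0.2,[-93,-78,0],0],
    [-0.2,[-124,-104,0],0],
    [-0.2,[-155,-130,0],0]
  ]
}}

```text
time_s: 0.52
eef_pos: [0.3297, 0.3988, 0.2309]
eef_rot: [-180.0, -0.0, 158.0]
ft_force: [0.7, -0.4, -0.1]
grip_width: 0.0346
```

Request:
{"op": "jog_arm", "data": {
  "rows": [
    [-0.2,[-31,-26,0],0],
    [-0.2,[-62,-52,0],0],
    [-0.2,[-93,-78,0],0],
    [-0.2,[-124,-104,0],0],
    [-0.2,[-155,-130,0],0]
  ]
}}

```text
time_s: 0.93
eef_pos: [0.4247, 0.22, 0.2312]
eef_rot: [-180.0, -0.0, 158.0]
ft_force: [-0.1, 1.1, 0.4]
grip_width: 0.034
```

Request:
{"op": "jog_arm", "data": {
  "rows": [
    [-0.2,[-31,-26,0],7],
    [-0.2,[-62,-52,0],14],
    [-0.2,[-93,-78,0],21],
    [-0.2,[-124,-104,0],28],
    [-0.2,[-155,-128,0],35]
  ]
}}

```text
time_s: 1.35
eef_pos: [0.5202, 0.0429, 0.2312]
eef_rot: [-180.0, -0.0, 122.6]
ft_force: [1.1, 0.5, 1.1]
grip_width: 0.0344
```

```bash
python3 -c "
from h import *
go(.5258,.0421,.1,107.1)"
```

```text
shift mm [ -3.7   4.3 131.2] turn 15.5 pos [0.5202 0.0429 0.2312] rot [-1.7998e+02 -1.0000e-02  1.2259e+02] F [1.1 0.5 1.1] t 1.35 w 0.0344
```

Request:
{"op": "jog_arm", "data": {
  "rows": [
    [-0.2,[-2,2,35],5],
    [-0.2,[-4,4,70],10],
    [-0.2,[-4,4,105],15.5],
    [-0.2,[-4,4,140],15.5],
    [-0.2,[-4,4,170],15.5]
  ]
}}

```text
time_s: 1.77
eef_pos: [0.5246, 0.0436, 0.0591]
eef_rot: [-179.9, -0.0, 107.4]
ft_force: [0.9, -0.1, -0.3]
grip_width: 0.0338
```

Request:
{"op": "jog_arm", "data": {
  "rows": [
    [-0.2,[0,0,8],0],
    [-0.2,[0,0,14],0],
    [-0.2,[0,0,20],0],
    [-0.2,[0,0,24],0],
    [-0.2,[0,0,24],0]
  ]
}}

```text
time_s: 2.18
eef_pos: [0.5261, 0.0441, 0.0379]
eef_rot: [179.9, 0.0, 107.5]
ft_force: [-0.5, -0.2, 0.5]
grip_width: 0.0344
```

```bash
python3 -c "
from h import *
go(.5258,.0421,.033,107.1)
a=save('scene','s1')[200:300,220:390,::-1];b=save('top','t1')[130:280,230:400,::-1]
a=cv2.resize(a,(680,400),interpolation=2);b=cv2.resize(b,(0,0),fx=1.3,fy=1.3,interpolation=2)
c=np.zeros((600,680,3),np.uint8);c[:400]=a;c[400:595,:221]=b;cv2.imwrite('pics/c1.png',c)"
```

```text
shift mm [-1.8 -0.9  4.9] turn 0.4 pos [0.5261 0.0441 0.0379] rot [1.7993e+02 2.0000e-02 1.0746e+02] F [-0.5 -0.2  0.5] t 2.1833 w 0.0344
```

View pics/c1.png

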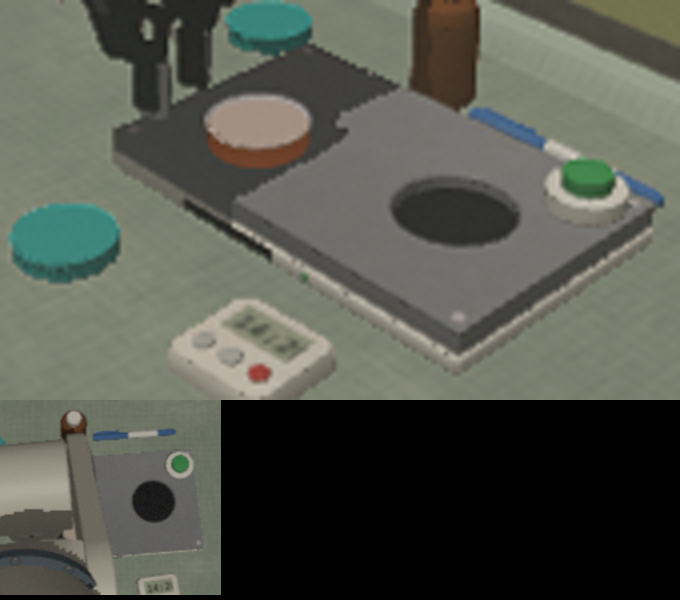

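The picture shows the fingertips just behind the dish on the far side, with the way to the recess clear. I'll lower a little more and start pushing.

Request:
{"op": "jog_arm", "data": {
  "rows": [
    [-0.2,[0,-1,2],0.4],
    [-0.2,[0,-1,3.5],0.4],
    [-0.2,[-5,-1,4],0.4],
    [-0.2,[-10,-1,4],0.4],
    [-0.2,[-15,-1,4],0.4]
  ]
}}

```text
time_s: 2.7
eef_pos: [0.5293, 0.0288, 0.0334]
eef_rot: [180.0, 0.0, 107.1]
ft_force: [1.0, 0.5, -0.3]
grip_width: 0.0339
```

Request:
{"op": "jog_arm", "data": {
  "rows": [
    [-0.2,[-3,0,0],0],
    [-0.2,[-7,0,0],0],
    [-0.2,[-11,0,0],0],
    [-0.2,[-15,0,0],0],
    [-0.2,[-20,0,0],0]
  ]
}}

```text
time_s: 3.12
eef_pos: [0.5349, 0.0099, 0.0333]
eef_rot: [-180.0, -0.0, 107.1]
ft_force: [-0.7, 1.0, -0.7]
grip_width: 0.0342
```

Request:
{"op": "jog_arm", "data": {
  "rows": [
    [-0.2,[-5,0,0],0],
    [-0.2,[-10,0,0],0],
    [-0.2,[-15,0,0],0],
    [-0.2,[-20,0,0],0],
    [-0.2,[-25,0,0],0]
  ]
}}

```text
time_s: 3.53
eef_pos: [0.5424, -0.0142, 0.0333]
eef_rot: [180.0, 0.0, 107.1]
ft_force: [-1.1, -0.5, -0.3]
grip_width: 0.0338
```

```bash
cat >> h.py <<'E'
def look(n):
    a=save('scene','s'+n);m=a.astype(int);m=(m[...,0]-m[...,2]>18)&(m[...,0]>130)&(m[...,1]>90)
    for z in (.045,):
        try:
            c,s=blob(m,315,242,55);print('lid',c,s,ray('scene',*c,z))
        except Exception as e: print(e)
    cv2.imwrite(f'pics/c{n}.png',cv2.resize(a[190:290,230:400,::-1],(680,400),interpolation=2))
E
python3 -c "
from h import *
go(.5795,-.132,.033,107.1)
look('2')"
```

```text
shift mm [-123.5    0.9    0.3] turn -0.0 pos [ 0.5424 -0.0142  0.0333] rot [180.     0.   107.05] F [-1.1 -0.5 -0.3] t 3.5333 w 0.0338
lid [297.50570342 234.92015209] [285 229  26  13 263] [ 0.54665072 -0.05414926  0.045     ]
```

View pics/c2.png

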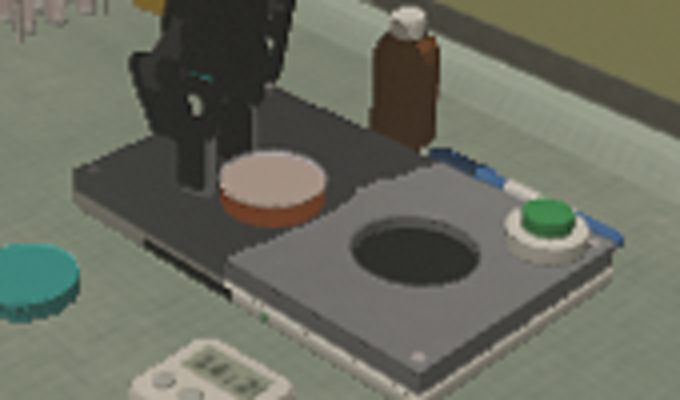

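The dish is cradled between both fingertips and has moved some 40 mm, at scene px (297,235). I'll check the bias between the two cameras on the recess and on the starting dish.

```bash
python3 -c "
from h import *
print(ray('scene',334,252.5,.03),proj('scene',[.5795,-.132,.03]))
a=cv2.imread('pics/scene0.png')[:,:,::-1];m=a.astype(int);m=(m[...,0]-m[...,2]>18)&(m[...,0]>130)&(m[...,1]>90)
c,s=blob(m,290,232,25);print(c,s,ray('scene',*c,.045),proj('scene',[.5429,-.0133,.045]))"
```

```text
[ 0.57437334 -0.13843859  0.03      ] (np.float64(333.4604738634923), np.float64(250.3434986600006))
[283.86234818 230.50202429] [271 225  26  13 247] [ 0.53604243 -0.02004166  0.045     ] (np.float64(284.28630729959076), np.float64(228.37388687845248))
```

The scene camera carries a consistent bias of about (-6,-6.5) mm. Corrected, the dish is at (0.5535,-0.0474), on the line with 88 mm to go.

Request:
{"op": "jog_arm", "data": {
  "rows": [
    [-0.2,[-5,0,0],0],
    [-0.2,[-10,0,0],0],
    [-0.2,[-15,0,0],0],
    [-0.2,[-20,0,0],0],
    [-0.2,[-25,0,0],0]
  ]
}}

```text
time_s: 4.0
eef_pos: [0.5497, -0.0381, 0.0333]
eef_rot: [180.0, 0.0, 107.1]
ft_force: [0.1, 0.8, 0.3]
grip_width: 0.0344
```

Request:
{"op": "jog_arm", "data": {
  "rows": [
    [-0.2,[-5,0,0],0],
    [-0.2,[-10,0,0],0],
    [-0.2,[-15,0,0],0],
    [-0.2,[-20,0,0],0],
    [-0.2,[-24,0,0],0]
  ]
}}

```text
time_s: 4.42
eef_pos: [0.5568, -0.0611, 0.0333]
eef_rot: [180.0, 0.0, 107.0]
ft_force: [1.0, 0.3, -0.6]
grip_width: 0.0343
```

Request:
{"op": "jog_arm", "data": {
  "rows": [
    [-0.2,[-4,0,0],0],
    [-0.2,[-8,0,0],0],
    [-0.2,[-12,0,0],0],
    [-0.2,[-15,0,0],0],
    [-0.2,[-18,0,0],0]
  ]
}}

```text
time_s: 4.83
eef_pos: [0.5619, -0.078, 0.0333]
eef_rot: [-180.0, -0.0, 107.1]
ft_force: [-0.2, 0.8, 0.5]
grip_width: 0.0345
```

```bash
python3 -c "
from h import *
go(.5692,-.0986,.033,107.1)
look('3')"
```

```text
shift mm [-21.8   0.9   0.3] turn -0.0 pos [ 0.5619 -0.078   0.0333] rot [-180.     -0.    107.05] F [-0.2  0.8  0.5] t 4.8333 w 0.0345
lid [324.46710526 243.73355263] [311 237  28  15 304] [ 0.56611768 -0.11771412  0.045     ]
```

View pics/c3.png

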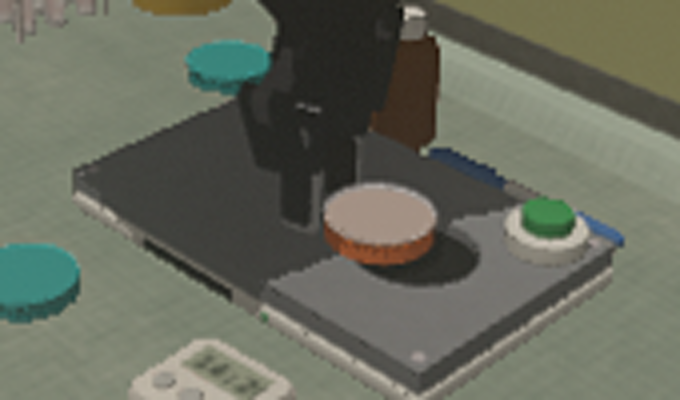

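The dish, at px (324,244), overhangs the recess with about 22 mm left. I'll push slowly from here.

Request:
{"op": "jog_arm", "data": {
  "rows": [
    [-0.2,[-2,0,0],0],
    [-0.2,[-4,0,0],0],
    [-0.2,[-6,0.5,0],0],
    [-0.2,[-8,0.5,0],0],
    [-0.2,[-10,0.5,0],0]
  ]
}}

```text
time_s: 5.3
eef_pos: [0.5654, -0.0873, 0.0333]
eef_rot: [180.0, 0.0, 107.1]
ft_force: [0.3, 0.0, 0.5]
grip_width: 0.0341
```

Request:
{"op": "jog_arm", "data": {
  "rows": [
    [-0.2,[-2,0,0],0],
    [-0.2,[-4,0,0],0],
    [-0.2,[-6,0,0],0],
    [-0.2,[-8,0,0],0],
    [-0.2,[-10,0,0],0]
  ]
}}

```text
time_s: 5.72
eef_pos: [0.5683, -0.0969, 0.0333]
eef_rot: [-180.0, -0.0, 107.0]
ft_force: [-0.5, 0.2, -0.0]
grip_width: 0.0341
```

```bash
python3 -c "
from h import *
go(.5692,-.0986,.033,107.1)
look('4')"
```

```text
shift mm [-1.9  0.4  0.3] turn -0.1 pos [ 0.5683 -0.0969  0.0333] rot [-180.     -0.    107.05] F [-0.5  0.2 -0. ] t 5.7167 w 0.0341
lid [332.56875 249.73125] [319 243  28  15 320] [ 0.5624279  -0.14466609  0.045     ]
```

View pics/c4.png

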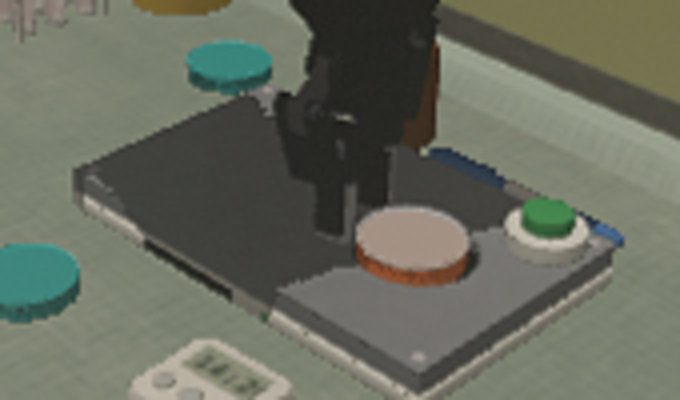

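The dish, at px (333,250), is tipping in with its trailing side still up. I'll push a few more mm.

Request:
{"op": "jog_arm", "data": {
  "rows": [
    [-0.2,[-1,0,0],0],
    [-0.2,[-2,0,0],0],
    [-0.2,[-3,0,0],0],
    [-0.2,[-3,0,0],0],
    [-0.2,[-3,0,0],0]
  ]
}}

```text
time_s: 6.18
eef_pos: [0.5691, -0.0996, 0.0333]
eef_rot: [-180.0, -0.0, 107.0]
ft_force: [-0.5, -0.5, 0.9]
grip_width: 0.0341
```

```bash
python3 -c "
from h import *
go(.5692,-.0986,.033,107.1)
look('5')
print(proj('scene',[.5735,-.1385,.036]))"
```

```text
shift mm [0.9 0.4 0.3] turn -0.1 pos [ 0.5691 -0.0996  0.0333] rot [-180.     -0.    107.05] F [-0.5 -0.5  0.9] t 6.1833 w 0.0341
lid [333.32907348 250.34185304] [320 244  28  14 313] [ 0.56196214 -0.14724691  0.045     ]
(np.float64(333.8875928728303), np.float64(250.2523566880981))
```

View pics/c5.png

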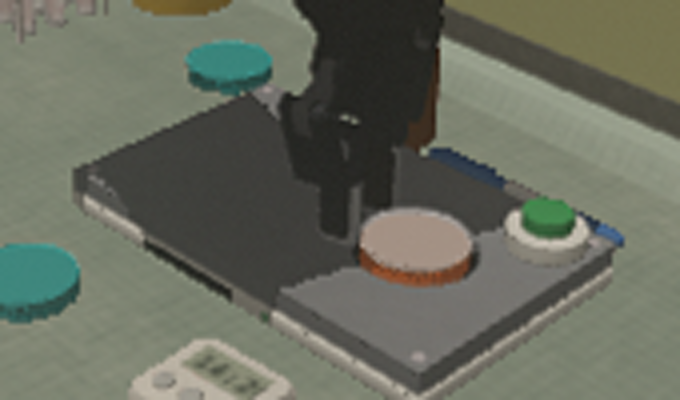

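The lid is within 1 px of its predicted seated position, but a slight tilt is hard to rule out. I'll push 2 mm more, watch the force, and then back off to look from above.

Request:
{"op": "jog_arm", "data": {
  "rows": [
    [-0.2,[-0.5,0,0],0],
    [-0.2,[-1,0,0],0],
    [-0.2,[-1.5,0,0],0],
    [-0.2,[-2,0,0],0],
    [-0.2,[-2,0,0],0]
  ]
}}

```text
time_s: 6.65
eef_pos: [0.5697, -0.1016, 0.0333]
eef_rot: [180.0, 0.0, 107.1]
ft_force: [-0.4, 0.6, -0.1]
grip_width: 0.0339
```

Request:
{"op": "jog_arm", "data": {
  "rows": [
    [-0.2,[8,0,0],0],
    [-0.2,[20,0,-15],0],
    [-0.2,[40,0,-45],0],
    [-0.2,[70,0,-70],0],
    [-0.2,[105,0,-90],0]
  ]
}}

```text
time_s: 7.07
eef_pos: [0.5391, -0.0006, 0.1249]
eef_rot: [179.9, 0.0, 107.0]
ft_force: [-0.1, 0.6, 0.2]
grip_width: 0.0343
```

Request:
{"op": "jog_arm", "data": {
  "rows": [
    [-1,[30,0,0],0],
    [-1,[60,0,0],0],
    [-1,[90,0,0],0],
    [-1,[90,0,0],0],
    [-1,[90,0,0],0]
  ]
}}

```text
time_s: 7.48
eef_pos: [0.5118, 0.0865, 0.1234]
eef_rot: [180.0, 0.0, 107.2]
ft_force: [1.4, -0.2, 0.3]
grip_width: 0.0003
```

```bash
python3 -c "
from h import *
look('6')
im=save('top','t6');m=im.astype(int);m=(m[...,0]-m[...,2]>8)&(m[...,0]>110)
c,s=blob(m,348,208,25);print('top',c,s,ray('top',*c,.036))
a=cv2.imread('pics/c6.png');b=cv2.resize(im[150:250,300:400,::-1],(190,190),interpolation=2)
o=np.zeros((600,680,3),np.uint8);o[:400]=a;o[405:595,:190]=b;cv2.imwrite('pics/d6.png',o)
go(.6345,-.175,.08,None)"
```

```text
lid [333.97142857 250.52698413] [321 244  27  15 315] [ 0.56246523 -0.14856556  0.045     ]
top [348.64296754 206.49613601] [334 193  30  28 647] [ 0.58038768 -0.13337257  0.036     ]
shift mm [-284.3   40.2   43.4] turn 0 pos [0.5125 0.0849 0.1233] rot [1.7999e+02 1.0000e-02 1.0709e+02] F [1.1 0.  0.8] t 7.5833 w -0.0002
```

View pics/d6.png

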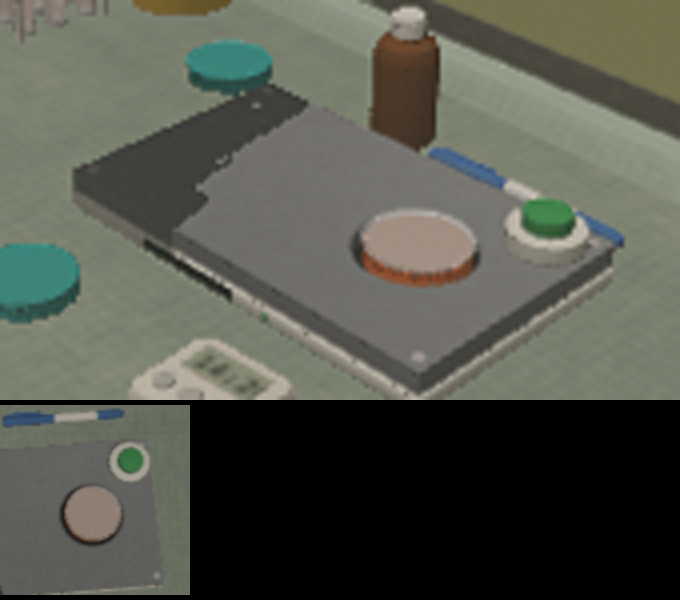

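The dish lies flat in the recess: a dark ring of gap surrounds it and its centre is about 1.6 mm off. The bottle, marker and timer haven't moved. Next is the button, with the fingers shut.

Request:
{"op": "jog_arm", "data": {
  "rows": [
    [-1,[-38,6,0],0],
    [-1,[-76,11,0],0],
    [-1,[-114,16,0],0],
    [-1,[-152,22,0],0],
    [-1,[-190,27,0],0]
  ]
}}

```text
time_s: 8.0
eef_pos: [0.5946, -0.0919, 0.1232]
eef_rot: [180.0, 0.0, 107.0]
ft_force: [1.0, 0.7, -0.1]
grip_width: -0.0002
```

Request:
{"op": "jog_arm", "data": {
  "rows": [
    [-1,[-38,6,0],0],
    [-1,[-76,11,0],0],
    [-1,[-94,13,20],0],
    [-1,[-94,13,45],0],
    [-1,[-94,13,55],0]
  ]
}}

```text
time_s: 8.42
eef_pos: [0.6324, -0.1773, 0.0652]
eef_rot: [-179.8, -0.1, 106.8]
ft_force: [-1.4, 1.0, -1.6]
grip_width: 0.0002
```

```bash
python3 -c "
from h import *
go(.6345,-.175,.05,None)
look('7')"
```

```text
shift mm [ 1.6  2.7 15.2] turn 0 pos [ 0.6324 -0.1773  0.0652] rot [-1.7984e+02 -9.0000e-02  1.0684e+02] F [-1.4  1.  -1.6] t 8.4167 w 0.0002
lid [334.04823151 250.46302251] [321 244  28  14 311] [ 0.56275863 -0.1485012   0.045     ]
```

View pics/c7.png

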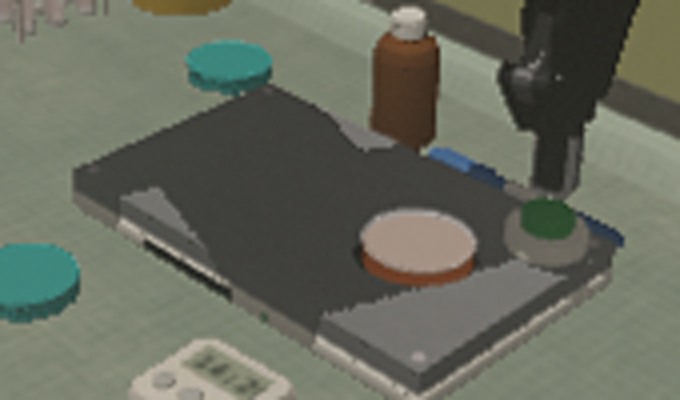

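The shut fingers stand right above the button, at crop (557,190). I'll descend while watching the force.

Request:
{"op": "jog_arm", "data": {
  "rows": [
    [-1,[1,2.5,4],0],
    [-1,[1,2.5,8],0],
    [-1,[1,2.5,11],0],
    [-1,[1,2.5,13],0],
    [-1,[1,2.5,14],0]
  ]
}}

```text
time_s: 8.88
eef_pos: [0.6364, -0.1728, 0.0548]
eef_rot: [180.0, 0.0, 107.1]
ft_force: [-0.4, -0.1, 0.7]
grip_width: -0.0
```

Request:
{"op": "jog_arm", "data": {
  "rows": [
    [-1,[0,0,1],0],
    [-1,[0,0,2],0],
    [-1,[0,0,3],0],
    [-1,[0,0,4],0],
    [-1,[0,0,4],0]
  ]
}}

```text
time_s: 9.3
eef_pos: [0.6364, -0.1731, 0.0504]
eef_rot: [180.0, 0.0, 107.1]
ft_force: [0.3, 1.8, 2.5]
grip_width: 0.0001
```

Request:
{"op": "jog_arm", "data": {
  "rows": [
    [-1,[0,0,1],0],
    [-1,[0,0,2],0],
    [-1,[0,0,3],0],
    [-1,[0,0,3],0],
    [-1,[0,0,3],0]
  ]
}}

```text
time_s: 9.72
eef_pos: [0.6364, -0.1731, 0.0474]
eef_rot: [180.0, 0.0, 107.0]
ft_force: [-0.3, 1.5, 3.7]
grip_width: -0.0
```

Request:
{"op": "jog_arm", "data": {
  "rows": [
    [-1,[0,0,0.5],0],
    [-1,[0,0,1],0],
    [-1,[0,0,1.5],0],
    [-1,[0,0,2],0],
    [-1,[0,0,2],0]
  ]
}}

```text
time_s: 10.13
eef_pos: [0.6364, -0.1731, 0.046]
eef_rot: [180.0, 0.0, 107.1]
ft_force: [-1.4, 3.7, 10.1]
grip_width: -0.0001
```

The force is well above 5 N and z has stalled, so the button has bottomed. I'll add 0.5 mm to be sure, then release.

Request:
{"op": "jog_arm", "data": {
  "rows": [
    [-1,[0,0,0.5],0],
    [-1,[0,0,0.5],0],
    [-1,[0,0,0.5],0]
  ]
}}

```text
time_s: 10.38
eef_pos: [0.6364, -0.1731, 0.0459]
eef_rot: [180.0, 0.0, 107.1]
ft_force: [-2.9, 3.6, 13.6]
grip_width: -0.0003
```

Request:
{"op": "jog_arm", "data": {
  "rows": [
    [-1,[0,0,-3],0],
    [-1,[0,0,-8],0],
    [-1,[0,0,-20],0],
    [-1,[0,0,-50],0],
    [-1,[0,0,-80],0]
  ]
}}

```text
time_s: 10.8
eef_pos: [0.6345, -0.173, 0.1245]
eef_rot: [-179.8, -0.1, 107.1]
ft_force: [1.1, 0.0, 0.5]
grip_width: 0.0001
```

Request:
{"op": "jog_arm", "data": {
  "rows": [
    [-1,[35,0,-10],0],
    [-1,[70,0,-20],0],
    [-1,[105,0,-20],0],
    [-1,[140,0,-20],0],
    [-1,[175,0,-20],0]
  ]
}}

```text
time_s: 11.22
eef_pos: [0.5839, -0.0049, 0.1455]
eef_rot: [-180.0, 0.0, 107.0]
ft_force: [0.7, 0.4, 0.0]
grip_width: 0.0
```

Request:
{"op": "jog_arm", "data": {
  "rows": [
    [-1,[35,0,0],0],
    [-1,[70,0,0],0],
    [-1,[100,0,0],0],
    [-1,[100,0,0],0],
    [-1,[100,0,0],0]
  ]
}}

```text
time_s: 11.63
eef_pos: [0.5549, 0.0908, 0.1452]
eef_rot: [-180.0, 0.0, 107.2]
ft_force: [-0.4, -0.1, -0.0]
grip_width: 0.0002
```

```bash
python3 -c "
from h import *
look('8')
im=save('top','t8');m=im.astype(int);n=(m[...,0]-m[...,2]>8)&(m[...,0]>110)
c,s=blob(n,348,208,25);print('top',c,s,ray('top',*c,.036))
c,s=blob(m[...,1]-m[...,0]>50,368,180,12);print('green top',c,s)
s=cv2.imread('pics/ss.png') if 0 else None
for f in ('s6','s8'):
    q=cv2.imread(f'pics/{f}.png')[:,:,::-1].astype(int);print(f,blob(q[...,1]-q[...,0]>50,367,244,12))
a=cv2.imread('pics/c8.png');b=cv2.resize(im[130:310,230:410,::-1],(195,195),interpolation=3)
o=np.zeros((600,680,3),np.uint8);o[:400]=a;o[405:,:195]=b;cv2.imwrite('pics/d8.png',o);print(r.sense()['ft_force'])"
```

```text
lid [333.97142857 250.52698413] [321 244  27  15 315] [ 0.56246523 -0.14856556  0.045     ]
top [348.6625387  206.48916409] [334 193  30  28 646] [ 0.58040135 -0.13341294  0.036     ]
green top [368.22330097 178.57281553] [363 173  12  12 103]
s6 (array([366.55555556, 242.46031746]), array([361, 240,  12,   6,  63], dtype=int32))
s8 (array([366.55555556, 242.46031746]), array([361, 240,  12,   6,  63], dtype=int32))
[-0.34627801 -0.68049343  0.76956999]
```

View pics/d8.png

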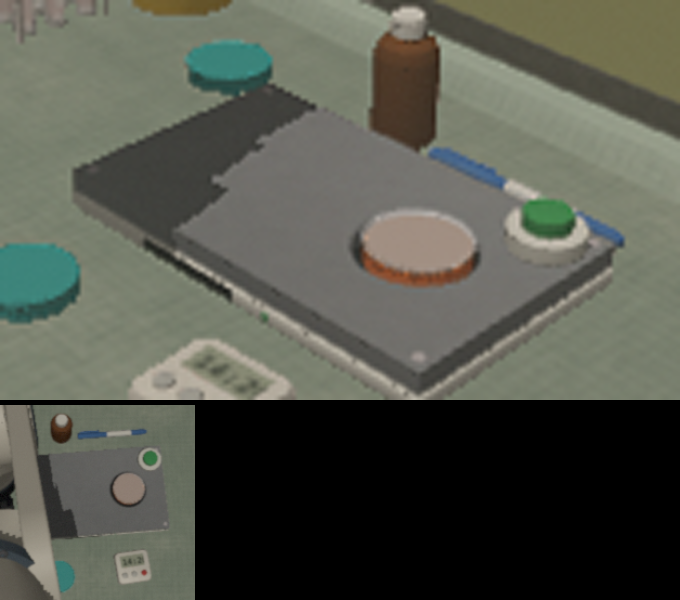

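The dish is seated, the button is back up (same pixels as before the press), the other objects haven't moved, and the arm is clear. I'm handing in the job.

```bash
python3 -c "
from bench import r
print(r.sign_off())"
```

```text
the job is handed in; nothing more can be done
None
```

The dish lies flat in the recess, the green button has been pressed and released, and the job is handed in. It took about 11.7 s on the robot's clock.

- **Dish:** I pushed it with both half-open fingertips, without pinching or lifting, until it dropped in. The last top picture puts it about 1.7 mm from the recess centre, inside the 4 mm limit, with a dark gap all round. It stayed put while the button was pressed.
- **Button:** With the fingers shut I pressed until the tip stalled after about 6 mm of travel. The force rose to 13.6 N, against the 5 N needed at full depth. After release the button sits at the same pixels as before the press.
- **Other objects:** By eye, the bottle, marker and timer are where they were at the start. The arm ended clear of everything, with the force near zero.
- **Disagreement:** The scene camera read positions about 5–7 mm off from the top camera in both x and y, more than the stated 2 mm. I corrected for this using the recess and the dish's starting position.

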